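Put the kit's bottles away in stack-nest bins

TASK

Put this kit's bottles away in the two stack-nest bins: stand the two brown control bottles in the yellow bin where it is, the orange-capped one in its left half and the red-capped one in its right half as seen from the robot. Then set the blue bin squarely on the yellow one, turned half a turn relative to it so that it rests on the yellow bin's ledges instead of nesting down onto the bottles, and have the white, blue-capped buffer bottle standing in the middle of the blue bin. Never tip a bottle over, do not shove the yellow bin about, and leave the timer, the blue marker and the foil pouch as they are.

Things in the scene. Friction and masses are not known exactly. Their poses are not given: they have to be found in the camera images.
- yellow_bin: Yellow stack-nest bin, 200 (y) x 66 (x) x 76 mm, loose, about 160 g, empty, +y end to the robot's left. Origin: centre of underside, z up. Floor 2 mm thick, clear over 46 mm (x) and +-75 mm (y), walls widening upward. Inside the ends, flat ledges 14 mm deep lie 66 mm above the underside (10 mm below the rim): two in the corners of the +y end, one mid-width at the -y end.
- blue_bin: Blue bin, same shape and axes as the yellow one, loose, about 100 g, empty; stands on the bench the same way round as it, give or take 18 degrees. Its rim skirt (62 to 76 mm up) is vertical and 66 mm wide: grip it there across the middle of the long sides. Underside 180 x 50 mm; put half a turn round into the yellow bin it lands on the ledges 66 mm up, with play of 3 mm (x) and 5 mm (y) each way.
- blue_bin_pair_end (a point): Point at the blue bin's end with the two corner ledges, (0, +90, 66) mm in its frame. When stacked rightly it lies over the yellow bin's end with the single ledge (-y); the same way round, the bins would nest.
- orange_control: Small brown control bottle with an orange cap and orange label band: 29 mm diameter, 56 mm high, upright; grip the body 20 to 50 mm up. Origin: centre of the underside, z up. Loose, about 22 g. In a bin there is room for fingers only along the bin's length (y) on either side of a bottle, not across its width.
- red_control: Small brown control bottle with a red cap and red label band, otherwise like the orange one: 29 mm diameter, 56 mm high. Origin: centre of the underside, z up. Loose, about 22 g.
- buffer: Small white buffer bottle with a blue cap and blue label band: 25 mm diameter, 64 mm high, upright; grip the body 20 to 55 mm up. Origin: centre of the underside, z up. Loose, about 20 g. (A bigger white bottle with a blue nozzle at the back of the bench is not it.)
- timer: White lab timer, 42 x 70 x 64 mm, standing on its foot behind the bins; origin under its centre. Bystander, loose.
- blue_marker: Felt marker with a blue cap, 140 x 13 x 15 mm, lying at the front of the bench; origin under its middle, its length along y. Bystander, loose.
- pouch: Silvery foil pouch, 98 x 62 x 8 mm, lying flat at the front of the bench; origin under its centre. Bystander, loose.

How it is judged:
By the outcome, as a careful person would: the job done as asked, in the order asked, and still so for the second after the job is handed in, with the robot touching nothing.
It also fails if it takes over 128 s, if anything falls off the work surface, if the arm or the gripper's body presses on something with over 40 N, if the wrist force passes 120 N, or if a joint passes its speed limit or range.

ROBOT

A 6-joint arm with a two-finger parallel gripper is mounted at the origin on a cart in front of the work surface, level with it; the furniture and walls round the work are solid. World frame = base frame: x ahead of the robot, y to its left, z up, the work surface at z = 0. Lengths are in m, angles in rad, forces in N, time in s.
With the tool pointing down it reaches from about 0.3 to 0.775 m from the base axis. Payload 14.6 kg.
Tool frame: the origin (TCP) lies at the very end of the fingers, on their centre line; the grasp point (between the pads) lies 19 mm behind it (r.pinch_z is the distance from the TCP to the grasp point, in m); x points along the fingers, y is the direction in which the jaws open and shut, and the axes are right-handed (so a half turn about x gives the same grasp; the last joint's range is limited). The gripper opens to 94 mm and grips with 3 to 60 N. Pads are 16 mm wide; open, the fingers measure 119 mm over their backs; the gripper's body (75 mm by 177 mm) begins 78 mm behind the grasp point.
Start: joints at [-1.227, 0.3, 1.521, -0, 1.321, -0.067], TCP at [0.22, -0.504, 0.205] pointing down, gripper open.
Joint ranges: [-3.03, 3.03], [-0.79, 2.21], [0.23, 2.52], [-1.04, 4.18], [0, 3.07], [-2.55, 2.55]. Speed limits (rad/s): [2.22, 2.22, 2.57, 3.14, 3.14, 3.14].

INTERFACE

Orientations are given as a unit quaternion [w, x, y, z].
In Python, from station import r gives the robot as it stands.
- The arm moves only by the tool move_arm, never from a script. Its argument "plan" is a list of rows, each an object with "translation": the shift along the world's x, y, z in m, a list of three; "angular": the turn, a rotation vector about the world's x, y, z in units of 5 degrees (1.0 is 5 degrees), a list of three; "jaw": the closure, from -1 (fully open) to 1 (shut). In form: [{"translation": [x, y, z], "angular": [ax, ay, az], "jaw": jaw}, ...]. A call has 1 to 5 rows; each row is the pose to reach, as a shift and turn from the pose commanded when the call began; what a row does not reach only later rows make up. A row lasts 1/10 s, in which the tool goes at most 50 mm and 8.59 degrees, less where a joint would pass 70% of its speed; a pose out of reach is approached as far as the arm can. A call with a gripper value outside its range is refused whole. The fingers move at their own pace and stop on an object; "newtons" is the grip in N (left out, the last holds). Time passes only in rows, so rows that repeat a pose let the fingers close. It gives the time, the measured TCP pose, the force and the opening at its end, in the units of the state.
- r.observe(): the state, without advancing time (a new reading comes with each control period).
- r.camera(name): name is "scene" or "top" or "wrist"; returns the picture (400x640x3 uint8, red, green, blue); there is no depth.
- r.camera_model(name): a dict with "fx", "fy", "cx", "cy" (pixels), "origin" and "attitude" of the camera in the world. Camera axes: x right, y up, looking along -z (the intrinsics and any distortion apply to the point x, -y, -z); pixel columns grow to the right and rows downward; lengths in m; the calibration is good to about 2 mm. A picture is of the moment at which its call begins: read the wrist's pose just before it. camera_model takes no time and is no camera call; for the wrist camera it gives the pose at the moment of the call.
- r.sign_off(): hands the job in, once; it reports no verdict.
The state is a dict: "time_s": time; "joints": joint angles; "joint_velocities": joint speeds; "joint_torque": joint torques, N m; "ee_pos": TCP position; "tcp_rot": TCP orientation; "wrist_force": force on the tool from outside, world axes, zero at the start; "moment": the same for the moment, N m; "gripper_width": opening from 0.0 (shut) to 1.0 (fully open).
Only numpy, scipy, OpenCV 4.12 (cv2) and the standard library are available. Lean on these libraries where they do the work, as an engineer would, in place of code of your own. Each camera call takes 0.05 s, during which the arm holds its last target. There are 200 camera calls.

## Working session

There is one attempt and no reset: what is moved stays moved. The work goes in short steps, Python scripts to look and compute and a tool call to move; the robot and the scene stay as the last step left them, time stands still between calls to the robot, and variables do not carry over. Pictures are saved under pics/ and viewed, about 12 in all and at most 16, crops included, and the job is handed in when it is done.

Besides the shell and the picture viewer there is one more tool, called after "Call:" as name(argument=value, ...), one argument or row to a line, values as JSON. move_arm: Moves the arm, as the interface text tells. Its arguments: {"type":"object","properties":{"plan":{"type":"array"},"newtons":{"type":"number"}},"required":["plan"]}

```bash
mkdir -p pics; ls
python3 - <<'E'
from station import r
import cv2
print(r.observe())
for n in ("scene","top"):
    m=r.camera_model(n);print(n,m)
    cv2.imwrite(f"pics/{n}0.png",r.camera(n)[:,:,::-1])
E
```

```text
pics
{'time_s': 0.0, 'joints': array([-1.22663341e+00,  3.00475463e-01,  1.52155872e+00, -5.14514595e-06,
        1.32069289e+00, -6.66007725e-02]), 'joint_velocities': array([-0.00112017,  0.00011732, -0.00033774,  0.00107948,  0.00115467,
       -0.00057173]), 'joint_torque': array([ 2.42406713e-03, -5.31804657e+01, -3.52726829e+01,  7.08469399e-02,
        2.44584493e-02, -1.20917139e-04]), 'ee_pos': array([ 0.21953074, -0.504013  ,  0.20489339]), 'tcp_rot': array([-0.1438115 , -0.69218821, -0.14460545,  0.69230267]), 'wrist_force': array([0.82703468, 0.49880919, 0.17724171]), 'moment': array([0.01070503, 0.00514585, 0.01439416]), 'gripper_width': 1.0003874264384434}
scene {'fx': 388.8437388554461, 'fy': 388.8437388554461, 'cx': 315.9271037470927, 'cy': 194.21840229941913, 'origin': array([-0.18899295,  0.70797328,  0.67957192]), 'attitude': array([-0.33347796, -0.18668477,  0.45939073,  0.80181132])}
top {'fx': 371.7135435613978, 'fy': 371.7135435613978, 'cx': 323.9252221298958, 'cy': 198.52157138159833, 'origin': array([0.36982822, 0.00493435, 1.16169485]), 'attitude': array([-0.69501988, -0.05971077,  0.05919636,  0.71405726])}
```

View pics/top0.png

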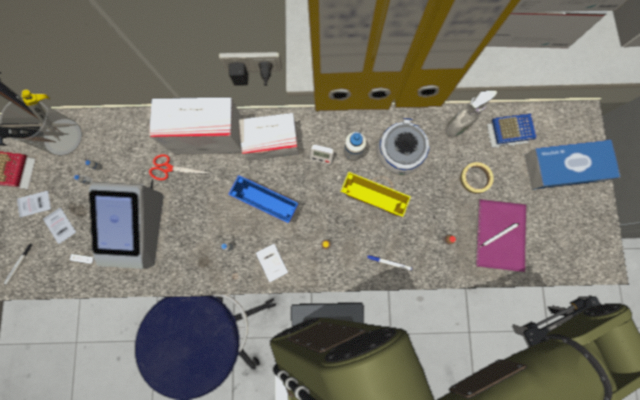

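View pics/scene0.png

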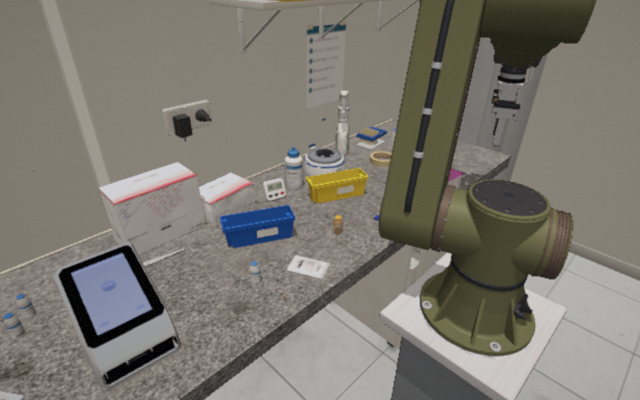

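The top view shows the blue bin at about (264,199), yellow bin (376,194), buffer (228,245), orange (326,244), red (451,240), marker (389,262), pouch (272,262) and timer (321,154). Next I'll write the helper and take an enlarged crop.

```bash
cat > h.py <<'E'
import numpy as np, cv2
from scipy.spatial.transform import Rotation as R
from station import r
def rot(q): return R.from_quat([q[1],q[2],q[3],q[0]])
def ray(m,uv):
    d=rot(m["attitude"]).apply([(uv[0]-m["cx"])/m["fx"],-(uv[1]-m["cy"])/m["fy"],-1]); return np.array(m["origin"]),d
def at_z(m,uv,z):
    o,d=ray(m,uv); return o+d*(z-o[2])/d[2]
def proj(m,p):
    c=rot(m["attitude"]).inv().apply(np.atleast_2d(p)-m["origin"])
    return np.c_[m["cx"]+m["fx"]*c[:,0]/-c[:,2], m["cy"]-m["fy"]*c[:,1]/-c[:,2]]
E
python3 - <<'E'
from h import *
m=r.camera_model("top")
for n,uv,z in [("blue",(264,199),.076),("yellow",(376,194),.076),("buf",(226.5,245),.064),("or",(326,244),.056),("red",(451,239.5),.056),("marker",(389,262),.015),("pouch",(272,262),.008),("timer",(321,154),.06)]:
    print(n,at_z(m,uv,z).round(3))
im=cv2.imread("pics/top0.png")[165:285,210:470]
cv2.imwrite("pics/c1.png",cv2.resize(im,None,fx=3,fy=3,interpolation=cv2.INTER_CUBIC))
o=rot(r.observe()["tcp_rot"]); print(o.as_matrix().round(3))
w=r.camera_model("wrist");print(w, o.inv().apply(w["origin"]-r.observe()["ee_pos"]))
E
```

```text
blue [0.558 0.181 0.076]
yellow [ 0.564 -0.152  0.076]
buf [0.426 0.293 0.064]
or [0.421 0.001 0.056]
red [ 0.425 -0.369  0.056]
marker [ 0.364 -0.189  0.015]
pouch [0.373 0.167 0.008]
timer [0.696 0.008 0.06 ]
[[-0.     0.399 -0.917]
 [ 0.001 -0.917 -0.399]
 [-1.    -0.001 -0.   ]]
{'fx': 290.46635606700715, 'fy': 290.46635606700715, 'cx': 322.0909377505182, 'cy': 199.19028848359594, 'origin': array([ 0.29270652, -0.47168362,  0.38339723]), 'attitude': array([ 0.82859906, -0.11532422,  0.07574226, -0.54257445])} [-0.17839633 -0.00061614 -0.07999066]
```

View pics/c1.png

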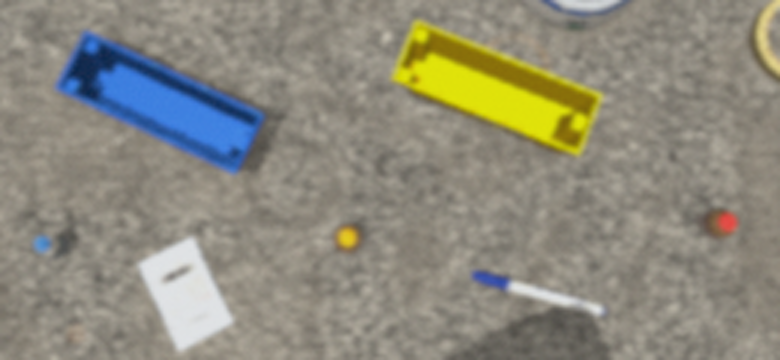

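```bash
cat >> h.py <<'E'
def rect(m,uvs,z=.076):
    # corners TL,TR,BR,BL as seen (left=+y end); centre & yaw of bin +y axis relative to world +y
    P=np.array([at_z(m,u,z)[:2] for u in uvs]); v=(P[0]+P[3]-P[1]-P[2])/2; w=(P[0]+P[1]-P[2]-P[3])/2
    print("c",P.mean(0).round(4),"len",np.linalg.norm(v).round(4),"wid",np.linalg.norm(w).round(4),"yaw deg",np.degrees(np.arctan2(-v[0],v[1])).round(2),np.degrees(np.arctan2(w[1],w[0])).round(2))
E
python3 - <<'E'
from h import *
m=r.camera_model("top")
f=lambda L:[(210+(x-1)/3,165+(y-1)/3) for x,y in L]
rect(m,f([(88,31),(267,116),(237,173),(56,89)]))
rect(m,f([(415,20),(602,95),(580,155),(391,80)]))
for n,(x,y),z in [("buf",(42,243),.064),("or",(347,237),.056),("red",(727,222),.056)]:
    print(n,at_z(m,f([(x,y)])[0],z).round(4))
E
```

```text
c [0.559  0.1823] len 0.1992 wid 0.0645 yaw deg -26.73 -28.3
c [ 0.5647 -0.1492] len 0.199 wid 0.065 yaw deg -23.83 -23.34
buf [0.4241 0.3011 0.064 ]
or [0.4223 0.0027 0.056 ]
red [ 0.4269 -0.3725  0.056 ]
```

Call:
move_arm(
  plan=[
    {"translation": [0.207,0.131,-0.035],"angular": [0,0,-8.5],"jaw": -1},
    {"translation": [0.207,0.131,-0.035],"angular": [0,0,-8.5],"jaw": -1},
    {"translation": [0.207,0.131,-0.035],"angular": [0,0,-8.5],"jaw": -1},
    {"translation": [0.207,0.131,-0.035],"angular": [0,0,-8.5],"jaw": -1},
    {"translation": [0.207,0.131,-0.035],"angular": [0,0,-8.5],"jaw": -1},
  ],
  newtons=12,
)

```text
time_s: 0.6
ee_pos: [0.4128, -0.3818, 0.1726]
tcp_rot: [0.1, -0.7, 0.1, 0.7]
wrist_force: [0.5, -1.0, 0.2]
gripper_width: 1.0
```

```bash
cat >> h.py <<'E'
def look(name,tag):
    m=r.camera_model(name); im=r.camera(name)[:,:,::-1]; np.save(f"pics/{tag}.npy",m,allow_pickle=True); cv2.imwrite(f"pics/{tag}.png",im); return m,im
def state():
    s=r.observe(); M=rot(s["tcp_rot"]).as_matrix(); y=M[:,1]
    print("t",round(s["time_s"],2),"tcp",s["ee_pos"].round(4),"jaw ang",np.degrees(np.arctan2(y[1],y[0])).round(2),"down",M[:,0].round(3),"F",s["wrist_force"].round(1),"w",round(s["gripper_width"]*94,1),"j6",s["joints"][5].round(2)); return s
def load(tag): return np.load(f"pics/{tag}.npy",allow_pickle=True).item()
E
python3 - <<'E'
from h import *
state(); m,im=look("wrist","w1"); state()
print(proj(m,[[.4269,-.3725,.056],[.427,-.3725,0]]))
E
```

```text
t 0.6 tcp [ 0.4128 -0.3818  0.1726] jaw ang -106.21 down [-0.  0. -1.] F [ 0.5 -1.   0.2] w 94.0 j6 1.04
t 0.65 tcp [ 0.4169 -0.3782  0.1714] jaw ang -106.95 down [-0.     0.002 -1.   ] F [ 4.   3.6 -1.2] w 94.1 j6 1.06
[[310.19154188 185.1731667 ]
 [311.97207139 174.73444804]]
```

View pics/w1.png

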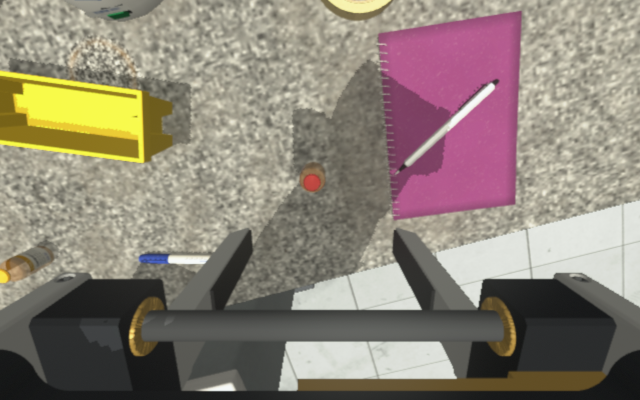

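The wrist view shows the red cap at (312,183), where (310,185) was predicted, and the yellow bin's right end at about (145,125).

Run:
```python
from h import *
s=state(); m=load("w1"); p=at_z(m,(312,183),.056); print(p, p[:2]-s["ee_pos"][:2])
for c in [(137,90),(147,162)]: print(at_z(m,c,.076))
```

```text
t 0.65 tcp [ 0.4169 -0.3782  0.1714] jaw ang -106.95 down [-0.     0.002 -1.   ] F [ 4.   3.6 -1.2] w 94.1 j6 1.06
[ 0.42859382 -0.37497562  0.056     ] [0.01166087 0.00320591]
[ 0.55713945 -0.2518043   0.076     ]
[ 0.49592634 -0.23228122  0.076     ]
```

Call:
move_arm(
  plan=[
    {"translation": [0.0015,-0.001,-0.05],"angular": [0,0,-0.9],"jaw": -1},
    {"translation": [0.0015,-0.001,-0.1],"angular": [0,0,-0.9],"jaw": -1},
    {"translation": [0.0015,-0.001,-0.13],"angular": [0,0,-0.9],"jaw": -0.6},
    {"translation": [0.0015,-0.001,-0.15],"angular": [0,0,-0.9],"jaw": 0},
    {"translation": [0.0015,-0.001,-0.15],"angular": [0,0,-0.9],"jaw": 0},
  ],
  newtons=12,
)

```text
time_s: 1.15
ee_pos: [0.4118, -0.3828, 0.0201]
tcp_rot: [0.126, -0.694, 0.124, 0.698]
wrist_force: [0.4, 0.8, -0.2]
gripper_width: 0.78
```

Call:
move_arm(
  plan=[
    {"translation": [0,0,0],"angular": [0,0,0],"jaw": 1},
    {"translation": [0,0,0],"angular": [0,0,0],"jaw": 1},
    {"translation": [0,0,0],"angular": [0,0,0],"jaw": 1},
    {"translation": [0,0,0],"angular": [0,0,0],"jaw": 1},
    {"translation": [0,0,0],"angular": [0,0,0],"jaw": 1},
  ],
  newtons=12,
)

```text
time_s: 1.65
ee_pos: [0.4132, -0.3843, 0.0236]
tcp_rot: [-0.125, 0.696, -0.125, -0.696]
wrist_force: [0.0, 0.2, 0.4]
gripper_width: 0.362
```

Run:
```python
from h import *
state(); m,im=look("wrist","w2"); state()
```

```text
t 1.65 tcp [ 0.4132 -0.3843  0.0236] jaw ang -110.37 down [ 0.001 -0.001 -1.   ] F [0.  0.2 0.4] w 34.0 j6 1.11
t 1.7 tcp [ 0.4131 -0.3842  0.0234] jaw ang -110.37 down [ 0. -0. -1.] F [-0.2  0.7 -0.3] w 29.5 j6 1.11
```

View pics/w2.png

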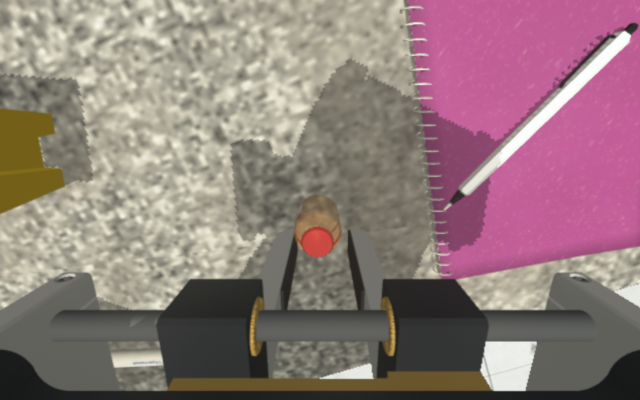

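The bottle is still upright between the fingers, cap at (317,242), but sits ahead of the pad centre. I'll reopen, correct and regrip.

Run:
```python
from h import *
s=state(); m=load("w2"); p=at_z(m,(317,242),.056); d=p-s["ee_pos"]; print(p,d, rot(s["tcp_rot"]).inv().apply(d))
```

```text
t 1.7 tcp [ 0.4131 -0.3842  0.0234] jaw ang -110.37 down [ 0. -0. -1.] F [-0.2  0.7 -0.3] w 29.5 j6 1.11
[ 0.42724362 -0.3859974   0.056     ] [ 0.01413983 -0.00178712  0.03261666] [-0.03261115 -0.0032385  -0.01389245]
```

Call:
move_arm(
  plan=[
    {"translation": [0,0,0],"angular": [0,0,0],"jaw": 0.1},
    {"translation": [0,0,0],"angular": [0,0,0],"jaw": 0.1},
    {"translation": [0,0,0],"angular": [0,0,0],"jaw": 0.1},
    {"translation": [0,0,0],"angular": [0,0,0],"jaw": 0.1},
  ],
  newtons=12,
)

```text
time_s: 2.1
ee_pos: [0.413, -0.3841, 0.023]
tcp_rot: [0.125, -0.696, 0.125, 0.696]
wrist_force: [0.1, 0.2, 1.5]
gripper_width: 0.451
```

Call:
move_arm(
  plan=[
    {"translation": [0.007,-0.001,-0.002],"angular": [0,0,-0.3],"jaw": 0.1},
    {"translation": [0.014,-0.002,-0.004],"angular": [0,0,-0.6],"jaw": 0.1},
    {"translation": [0.014,-0.002,-0.004],"angular": [0,0,-0.6],"jaw": 0.1},
    {"translation": [0.014,-0.002,-0.004],"angular": [0,0,-0.6],"jaw": 0.1},
  ],
)

```text
time_s: 2.5
ee_pos: [0.4268, -0.386, 0.0189]
tcp_rot: [0.143, -0.692, 0.143, 0.693]
wrist_force: [-0.2, 0.5, 0.5]
gripper_width: 0.451
```

Call:
move_arm(
  plan=[
    {"translation": [0,0,0],"angular": [0,0,0],"jaw": 1},
    {"translation": [0,0,0],"angular": [0,0,0],"jaw": 1},
    {"translation": [0,0,0],"angular": [0,0,0],"jaw": 1},
    {"translation": [0,0,0],"angular": [0,0,0],"jaw": 1},
  ],
)

```text
time_s: 2.9
ee_pos: [0.4269, -0.3862, 0.0191]
tcp_rot: [0.143, -0.692, 0.143, 0.692]
wrist_force: [-0.7, -0.7, 1.1]
gripper_width: 0.305
```

Run:
```python
from h import *
state(); m,im=look("wrist","w3"); state()
hsv=cv2.cvtColor(np.ascontiguousarray(im),cv2.COLOR_BGR2HSV)
k=((hsv[...,0]<6)|(hsv[...,0]>176))&(hsv[...,1]>150)&(hsv[...,2]>120)
n,l,st,c=cv2.connectedComponentsWithStats(k.astype(np.uint8)); i=1+st[1:,4].argmax(); print(st[i],c[i], at_z(m,c[i],.056))
```

```text
t 2.9 tcp [ 0.4269 -0.3862  0.0191] jaw ang -113.37 down [-0. -0. -1.] F [-0.7 -0.7  1.1] w 28.7 j6 1.18
t 2.95 tcp [ 0.427  -0.3862  0.0191] jaw ang -113.37 down [ 0. -0. -1.] F [-0.3  0.1  0.1] w 29.0 j6 1.18
[306 252  33  30 737] [322.06648575 266.45590231] [ 0.42839496 -0.38628608  0.056     ]
```

Call:
move_arm(
  plan=[
    {"translation": [0,0,0.03],"angular": [0,0,0],"jaw": 1},
    {"translation": [0,0,0.07],"angular": [0,0,0],"jaw": 1},
    {"translation": [0,0,0.11],"angular": [0,0,0],"jaw": 1},
    {"translation": [0.016,0.026,0.11],"angular": [0,0,0],"jaw": 1},
    {"translation": [0.034,0.056,0.11],"angular": [0,0,0],"jaw": 1},
  ],
)

```text
time_s: 3.45
ee_pos: [0.4614, -0.3303, 0.1303]
tcp_rot: [-0.143, 0.693, -0.144, -0.692]
wrist_force: [0.5, -0.8, -0.5]
gripper_width: 0.306
```

Call:
move_arm(
  plan=[
    {"translation": [0.019,0.032,0],"angular": [0,0,0],"jaw": 1},
    {"translation": [0.038,0.064,0],"angular": [0,0,0],"jaw": 1},
    {"translation": [0.057,0.096,0],"angular": [0,0,0],"jaw": 1},
    {"translation": [0.074,0.124,0],"angular": [0,0,0],"jaw": 1},
    {"translation": [0.084,0.14,0],"angular": [0,0,0],"jaw": 1},
  ],
)

```text
time_s: 3.95
ee_pos: [0.5459, -0.188, 0.129]
tcp_rot: [-0.143, 0.693, -0.143, -0.693]
wrist_force: [-0.5, -0.2, -0.4]
gripper_width: 0.304
```

Run:
```python
from h import *
state(); m,im=look("wrist","w4"); state()
```

```text
t 3.95 tcp [ 0.5459 -0.188   0.129 ] jaw ang -113.27 down [ 0.  0. -1.] F [-0.5 -0.2 -0.4] w 28.5 j6 1.58
t 4.0 tcp [ 0.5468 -0.1866  0.129 ] jaw ang -113.22 down [ 0.     0.001 -1.   ] F [1.4 2.3 0.1] w 28.6 j6 1.58
```

View pics/w4.png

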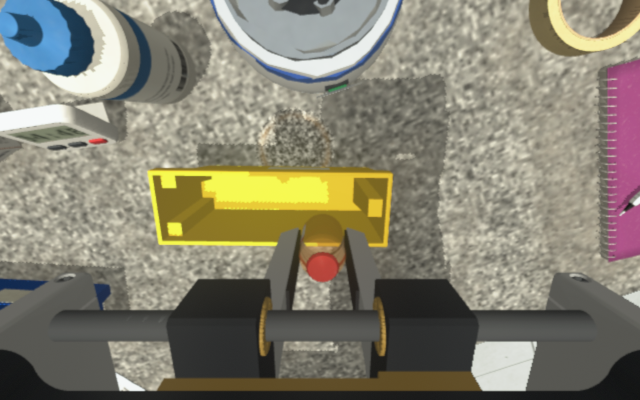

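The whole yellow bin is visible, rim corners at (149,170), (392,173), (389,246) and (160,245). The pair of corner ledges is at the left end and the red bottle is held upright.

Run:
```python
from h import *
m=load("w4"); rect(m,[(149,170),(392,173),(389.5,246),(159.5,245)]); state()
```

```text
c [ 0.5666 -0.1513] len 0.1977 wid 0.065 yaw deg -23.73 -23.05
t 4.0 tcp [ 0.5468 -0.1866  0.129 ] jaw ang -113.22 down [ 0.     0.001 -1.   ] F [1.4 2.3 0.1] w 28.6 j6 1.58
```

Call:
move_arm(
  plan=[
    {"translation": [0.003,0.001,0],"angular": [0,0,0],"jaw": 1},
    {"translation": [0.003,0.001,0],"angular": [0,0,0],"jaw": 1},
    {"translation": [0.003,0.001,0],"angular": [0,0,0],"jaw": 1},
  ],
)

```text
time_s: 4.3
ee_pos: [0.5476, -0.19, 0.129]
tcp_rot: [0.144, -0.692, 0.144, 0.692]
wrist_force: [0.2, 0.5, -0.0]
gripper_width: 0.303
```

Call:
move_arm(
  plan=[
    {"translation": [0.004,0.007,-0.01],"angular": [0,0,0],"jaw": 1},
    {"translation": [0.004,0.007,-0.04],"angular": [0,0,0],"jaw": 1},
    {"translation": [0.004,0.007,-0.075],"angular": [0,0,0],"jaw": 1},
    {"translation": [0.004,0.007,-0.098],"angular": [0,0,0],"jaw": 1},
    {"translation": [0.004,0.007,-0.107],"angular": [0,0,0],"jaw": 1},
  ],
)

```text
time_s: 4.8
ee_pos: [0.5509, -0.1818, 0.0195]
tcp_rot: [0.144, -0.691, 0.143, 0.694]
wrist_force: [-4.0, 0.7, 16.9]
gripper_width: 0.306
```

Call:
move_arm(
  plan=[
    {"translation": [0,0,0],"angular": [0,0,0],"jaw": 1},
    {"translation": [0,0,0],"angular": [0,0,0],"jaw": 0.25},
    {"translation": [0,0,0],"angular": [0,0,0],"jaw": 0.1},
    {"translation": [0,0,0],"angular": [0,0,0],"jaw": 0.1},
  ],
)

```text
time_s: 5.2
ee_pos: [0.5523, -0.1822, 0.0226]
tcp_rot: [-0.143, 0.693, -0.143, -0.692]
wrist_force: [0.1, 0.2, 0.3]
gripper_width: 0.446
```

Call:
move_arm(
  plan=[
    {"translation": [0,0,0.03],"angular": [0,0,0],"jaw": 0.1},
    {"translation": [0,0,0.07],"angular": [0,0,0],"jaw": 0.1},
    {"translation": [0,0,0.11],"angular": [0,0,0],"jaw": -0.5},
    {"translation": [-0.02,0.03,0.14],"angular": [0,0,0],"jaw": -0.5},
    {"translation": [-0.04,0.06,0.14],"angular": [0,0,0],"jaw": -0.5},
  ],
)

```text
time_s: 5.7
ee_pos: [0.513, -0.1222, 0.1663]
tcp_rot: [-0.143, 0.695, -0.144, -0.69]
wrist_force: [0.6, -0.4, -0.8]
gripper_width: 0.661
```

Call:
move_arm(
  plan=[
    {"translation": [-0.025,0.035,0],"angular": [0,0,0],"jaw": -0.5},
    {"translation": [-0.05,0.07,0],"angular": [0,0,0],"jaw": -0.5},
    {"translation": [-0.075,0.105,0],"angular": [0,0,0],"jaw": -0.5},
    {"translation": [-0.09,0.125,0],"angular": [0,0,0],"jaw": -0.5},
    {"translation": [-0.09,0.125,0],"angular": [0,0,0],"jaw": -0.5},
  ],
)

```text
time_s: 6.2
ee_pos: [0.4208, 0.0046, 0.1627]
tcp_rot: [-0.142, 0.693, -0.142, -0.692]
wrist_force: [0.1, 0.5, 0.6]
gripper_width: 0.752
```

Run:
```python
from h import *
state(); m,im=look("wrist","w5"); state()
print(proj(m,[.4223,.0027,.056]))
```

```text
t 6.2 tcp [0.4208 0.0046 0.1627] jaw ang -113.23 down [ 0.001  0.    -1.   ] F [0.1 0.5 0.6] w 70.7 j6 1.9
t 6.25 tcp [0.4219 0.0036 0.1627] jaw ang -113.26 down [ 0.002 -0.    -1.   ] F [-0.1 -0.7  0.3] w 70.3 j6 1.9
[[323.79306645 195.94095655]]
```

View pics/w5.png

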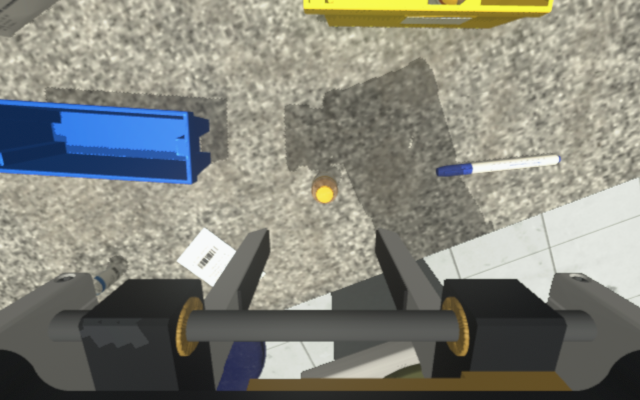

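The orange cap is at (324,194), where (324,196) was predicted, so I'll go straight down.

Call:
move_arm(
  plan=[
    {"translation": [0.001,0,-0.04],"angular": [0,0,0],"jaw": -0.5},
    {"translation": [0.001,0,-0.08],"angular": [0,0,0],"jaw": -0.5},
    {"translation": [0.001,0,-0.115],"angular": [0,0,0],"jaw": -0.5},
    {"translation": [0.001,0,-0.135],"angular": [0,0,0],"jaw": -0.5},
    {"translation": [0.001,0,-0.144],"angular": [0,0,0],"jaw": -0.3},
  ],
)

```text
time_s: 6.75
ee_pos: [0.4227, 0.0022, 0.0164]
tcp_rot: [0.143, -0.692, 0.144, 0.693]
wrist_force: [0.9, 0.3, -0.0]
gripper_width: 0.698
```

Call:
move_arm(
  plan=[
    {"translation": [0,0,0],"angular": [0,0,0],"jaw": 1},
    {"translation": [0,0,0],"angular": [0,0,0],"jaw": 1},
    {"translation": [0,0,0],"angular": [0,0,0],"jaw": 1},
    {"translation": [0,0,0],"angular": [0,0,0],"jaw": 1},
    {"translation": [0,0,0],"angular": [0,0,0],"jaw": 1},
  ],
)

```text
time_s: 7.25
ee_pos: [0.4235, 0.0028, 0.0187]
tcp_rot: [-0.143, 0.693, -0.143, -0.692]
wrist_force: [-0.5, -0.7, 4.2]
gripper_width: 0.308
```

Call:
move_arm(
  plan=[
    {"translation": [0,0,0],"angular": [0,0,0],"jaw": 1},
    {"translation": [0,0,0],"angular": [0,0,0],"jaw": 1},
    {"translation": [0,0,0],"angular": [0,0,0],"jaw": 1},
  ],
)

```text
time_s: 7.55
ee_pos: [0.4235, 0.0028, 0.0187]
tcp_rot: [-0.143, 0.693, -0.143, -0.692]
wrist_force: [-1.6, -0.5, 7.7]
gripper_width: 0.307
```

Run:
```python
from h import *
s=state(); m,im=look("wrist","w6")
hsv=cv2.cvtColor(np.ascontiguousarray(im),cv2.COLOR_BGR2HSV)
k=(abs(hsv[...,0].astype(int)-20)<5)&(hsv[...,1]>180)&(hsv[...,2]>180); k[:200]=0;k[330:]=0
n,l,st,c=cv2.connectedComponentsWithStats(k.astype(np.uint8)); i=1+st[1:,4].argmax(); print(st[i],c[i], at_z(m,c[i],.056))
```

```text
t 7.55 tcp [0.4235 0.0028 0.0187] jaw ang -113.36 down [ 0.001 -0.    -1.   ] F [-1.6 -0.5  7.7] w 28.8 j6 1.9
[308 252  30  27 495] [322.8969697  265.00606061] [0.42575834 0.00186408 0.056     ]
```

Call:
move_arm(
  plan=[
    {"translation": [0,0,0.03],"angular": [0,0,0],"jaw": 1},
    {"translation": [0,0,0.07],"angular": [0,0,0],"jaw": 1},
    {"translation": [0,0,0.11],"angular": [0,0,0],"jaw": 1},
    {"translation": [0.02,-0.015,0.11],"angular": [0,0,0],"jaw": 1},
    {"translation": [0.045,-0.035,0.11],"angular": [0,0,0],"jaw": 1},
  ],
)

```text
time_s: 8.1
ee_pos: [0.4689, -0.0322, 0.1298]
tcp_rot: [-0.143, 0.694, -0.143, -0.691]
wrist_force: [0.2, -0.1, 0.1]
gripper_width: 0.306
```

Call:
move_arm(
  plan=[
    {"translation": [0.03,-0.023,0],"angular": [0,0,0],"jaw": 1},
    {"translation": [0.06,-0.046,0],"angular": [0,0,0],"jaw": 1},
    {"translation": [0.09,-0.068,0],"angular": [0,0,0],"jaw": 1},
    {"translation": [0.107,-0.081,0],"angular": [0,0,0],"jaw": 1},
    {"translation": [0.112,-0.085,0],"angular": [0,0,0],"jaw": 1},
  ],
)

```text
time_s: 8.6
ee_pos: [0.5808, -0.1182, 0.1276]
tcp_rot: [0.144, -0.692, 0.144, 0.692]
wrist_force: [-0.8, 0.8, -0.8]
gripper_width: 0.308
```

Call:
move_arm(
  plan=[
    {"translation": [0,0,0],"angular": [0,0,0],"jaw": 1},
    {"translation": [0,0,-0.02],"angular": [0,0,0],"jaw": 1},
    {"translation": [0,0,-0.04],"angular": [0,0,0],"jaw": 1},
  ],
)

```text
time_s: 8.9
ee_pos: [0.5795, -0.1163, 0.0882]
tcp_rot: [-0.143, 0.693, -0.143, -0.692]
wrist_force: [-0.1, 0.3, -0.5]
gripper_width: 0.302
```

Run:
```python
from h import *
state(); m,im=look("wrist","w7"); state()
```

```text
t 8.9 tcp [ 0.5795 -0.1163  0.0882] jaw ang -113.33 down [ 0.001 -0.    -1.   ] F [-0.1  0.3 -0.5] w 28.4 j6 1.72
t 8.95 tcp [ 0.5778 -0.1159  0.0845] jaw ang -113.33 down [-0.004  0.001 -1.   ] F [-0.6  0.1 -3.8] w 28.8 j6 1.72
```

View pics/w7.png

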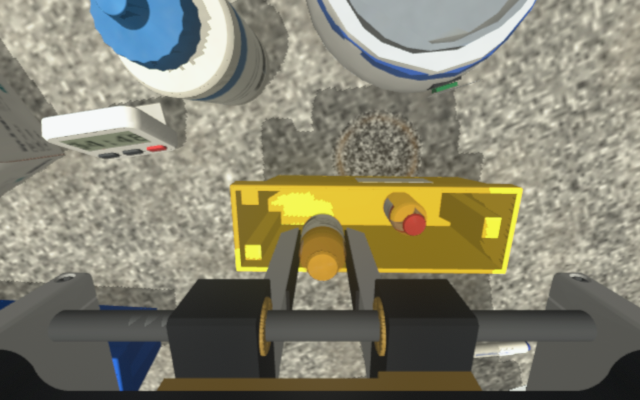

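The red bottle stands in the right half with its cap at (414,224). The orange one is held over the left half. I'll check the bin pose before lowering.

Run:
```python
from h import *
m=load("w7"); rect(m,[(232,184),(522,187),(506,273),(236,271)]); print(at_z(m,(414,224),.058)); state()
```

```text
c [ 0.5674 -0.1504] len 0.1969 wid 0.0652 yaw deg -23.84 -24.27
[ 0.552367   -0.18065082  0.058     ]
t 8.95 tcp [ 0.5778 -0.1159  0.0845] jaw ang -113.33 down [-0.004  0.001 -1.   ] F [-0.6  0.1 -3.8] w 28.8 j6 1.72
```

Call:
move_arm(
  plan=[
    {"translation": [0,-0.001,0],"angular": [0,0,0],"jaw": 1},
    {"translation": [0,-0.001,-0.02],"angular": [0,0,0],"jaw": 1},
    {"translation": [0,-0.001,-0.045],"angular": [0,0,0],"jaw": 1},
    {"translation": [0,-0.001,-0.06],"angular": [0,0,0],"jaw": 1},
    {"translation": [0,-0.001,-0.067],"angular": [0,0,0],"jaw": 1},
  ],
)

```text
time_s: 9.45
ee_pos: [0.5797, -0.1179, 0.0207]
tcp_rot: [0.143, -0.692, 0.143, 0.693]
wrist_force: [-0.7, -0.6, 9.0]
gripper_width: 0.305
```

Call:
move_arm(
  plan=[
    {"translation": [0,0,0],"angular": [0,0,0],"jaw": 1},
    {"translation": [0,0,0],"angular": [0,0,0],"jaw": 0.25},
    {"translation": [0,0,0],"angular": [0,0,0],"jaw": 0.1},
    {"translation": [0,0,0],"angular": [0,0,0],"jaw": 0.1},
  ],
)

```text
time_s: 9.85
ee_pos: [0.5803, -0.1182, 0.0217]
tcp_rot: [-0.143, 0.693, -0.143, -0.692]
wrist_force: [0.5, 0.3, -0.9]
gripper_width: 0.445
```

Call:
move_arm(
  plan=[
    {"translation": [0,0,0.03],"angular": [0,0,0],"jaw": 0.1},
    {"translation": [0,0,0.07],"angular": [0,0,0],"jaw": 0.1},
    {"translation": [0,0,0.11],"angular": [0,0,0],"jaw": 0.1},
    {"translation": [0,0,0.15],"angular": [0,0,0],"jaw": -0.5},
    {"translation": [0,0,0.19],"angular": [0,0,0],"jaw": -1},
  ],
)

```text
time_s: 10.35
ee_pos: [0.5798, -0.1181, 0.2132]
tcp_rot: [-0.143, 0.693, -0.143, -0.692]
wrist_force: [0.3, -0.5, -0.2]
gripper_width: 0.584
```

Call:
move_arm(
  plan=[
    {"translation": [0,0.02,0],"angular": [0,0,1.6],"jaw": -1},
    {"translation": [0,0.04,0],"angular": [0,0,3.2],"jaw": -1},
    {"translation": [0,0.06,0],"angular": [0,0,4.8],"jaw": -1},
    {"translation": [0,0.08,0],"angular": [0,0,6.4],"jaw": -1},
    {"translation": [0,0.1,0],"angular": [0,0,8],"jaw": -1},
  ],
)

```text
time_s: 10.85
ee_pos: [0.5799, -0.0173, 0.2114]
tcp_rot: [0.104, 0.7, 0.104, -0.699]
wrist_force: [-0.1, 0.7, -0.1]
gripper_width: 0.989
```

Call:
move_arm(
  plan=[
    {"translation": [0,0.02,0],"angular": [0,0,1.6],"jaw": -1},
    {"translation": [0,0.04,0],"angular": [0,0,3.2],"jaw": -1},
    {"translation": [0,0.06,0],"angular": [0,0,4.8],"jaw": -1},
    {"translation": [0,0.08,0],"angular": [0,0,6.4],"jaw": -1},
    {"translation": [0,0.1,0],"angular": [0,0,8],"jaw": -1},
  ],
)

```text
time_s: 11.35
ee_pos: [0.5799, 0.0827, 0.2114]
tcp_rot: [0.337, 0.622, 0.337, -0.621]
wrist_force: [1.5, -0.4, 1.0]
gripper_width: 1.002
```

Call:
move_arm(
  plan=[
    {"translation": [0,0.02,0],"angular": [0,0,1.6],"jaw": -1},
    {"translation": [0,0.04,0],"angular": [0,0,3.2],"jaw": -1},
    {"translation": [0,0.06,0],"angular": [0,0,4.8],"jaw": -1},
    {"translation": [0,0.08,0],"angular": [0,0,6.4],"jaw": -1},
    {"translation": [0,0.1,0],"angular": [0,0,8],"jaw": -1},
  ],
)

```text
time_s: 11.85
ee_pos: [0.58, 0.1827, 0.2114]
tcp_rot: [0.529, 0.469, 0.529, -0.469]
wrist_force: [0.0, -0.5, -0.5]
gripper_width: 0.999
```

Call:
move_arm(
  plan=[
    {"translation": [-0.005,0,0],"angular": [0,0,1.6],"jaw": -1},
    {"translation": [-0.01,0,0],"angular": [0,0,3.2],"jaw": -1},
    {"translation": [-0.015,0,0],"angular": [0,0,4.8],"jaw": -1},
    {"translation": [-0.02,0,0],"angular": [0,0,6.4],"jaw": -1},
    {"translation": [-0.02,0,0],"angular": [0,0,8],"jaw": -1},
  ],
)

```text
time_s: 12.35
ee_pos: [0.5597, 0.182, 0.2116]
tcp_rot: [0.658, 0.259, 0.658, -0.259]
wrist_force: [0.4, 0.0, -0.5]
gripper_width: 0.996
```

Call:
move_arm(
  plan=[
    {"translation": [0,0,0],"angular": [0,0,1.6],"jaw": -1},
    {"translation": [0,0,0],"angular": [0,0,3.2],"jaw": -1},
    {"translation": [0,0,0],"angular": [0,0,4.8],"jaw": -1},
    {"translation": [0,0,0],"angular": [0,0,6.4],"jaw": -1},
    {"translation": [0,0,0],"angular": [0,0,8],"jaw": -1},
  ],
)

```text
time_s: 12.85
ee_pos: [0.56, 0.1819, 0.2114]
tcp_rot: [0.707, 0.019, 0.707, -0.019]
wrist_force: [-0.5, 0.6, -0.7]
gripper_width: 1.005
```

Call:
move_arm(
  plan=[
    {"translation": [0,0,0],"angular": [0,0,1.6],"jaw": -1},
    {"translation": [0,0,0],"angular": [0,0,3.2],"jaw": -1},
    {"translation": [0,0,0],"angular": [0,0,4.8],"jaw": -1},
    {"translation": [0,0,0],"angular": [0,0,6.4],"jaw": -1},
    {"translation": [0,0,0],"angular": [0,0,8],"jaw": -1},
  ],
)

```text
time_s: 13.35
ee_pos: [0.56, 0.1819, 0.2114]
tcp_rot: [0.671, -0.224, 0.67, 0.224]
wrist_force: [0.3, 0.3, -0.0]
gripper_width: 1.0
```

Run:
```python
from h import *
s=state(); print(s["joints"])
```

```text
t 13.35 tcp [0.56   0.1819 0.2114] jaw ang 126.96 down [ 0.  0. -1.] F [ 0.3  0.3 -0. ] w 94.0 j6 -1.96
[ 2.51823406e-01  3.82247713e-01  1.39726144e+00  5.62787514e-06
  1.36165767e+00 -1.96408366e+00]
```

Call:
move_arm(
  plan=[
    {"translation": [0,0,0],"angular": [0,0,1.5],"jaw": -1},
    {"translation": [0,0,0],"angular": [0,0,3],"jaw": -1},
    {"translation": [0,0,0],"angular": [0,0,4.5],"jaw": -1},
    {"translation": [0,0,0],"angular": [0,0,5.1],"jaw": -1},
    {"translation": [0,0,0],"angular": [0,0,5.1],"jaw": -1},
  ],
)

```text
time_s: 13.85
ee_pos: [0.56, 0.1819, 0.2114]
tcp_rot: [0.606, -0.365, 0.605, 0.365]
wrist_force: [-0.0, 0.5, 0.4]
gripper_width: 1.001
```

Run:
```python
from h import *
s=state(); m,im=look("wrist","w8")
```

```text
t 13.85 tcp [0.56   0.1819 0.2114] jaw ang 152.17 down [ 0.  0. -1.] F [-0.   0.5  0.4] w 94.1 j6 -2.4
```

View pics/w8.png

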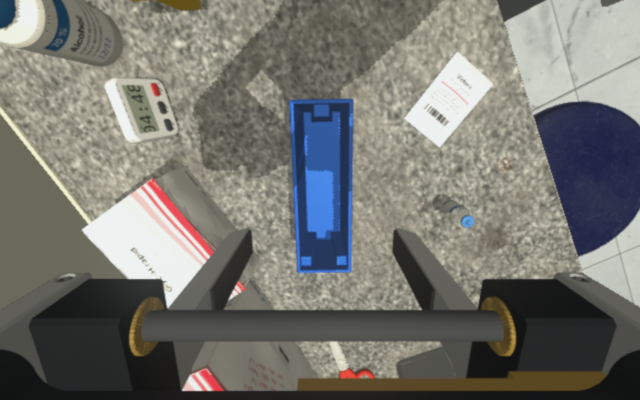

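The blue bin's rim corners are at (297,272), (290,100), (353,99) and (351,271), with its two-corner-ledge end at the bottom (+y). A small box sits to its rear left, so I'll check clearance to it.

Run:
```python
from h import *
m=load("w8"); rect(m,[(297,272),(290,100),(353,99),(351,271)])
t=r.camera_model("top")
for uv in [(243,155),(297,152)]: print([at_z(t,uv,z).round(3) for z in (0,.08)])
print("buf",at_z(m,(466,221),.064))
```

```text
c [0.5603 0.1845] len 0.197 wid 0.0649 yaw deg -26.96 -26.76
[array([0.717, 0.261, 0.   ]), array([0.693, 0.243, 0.08 ])]
[array([0.722, 0.086, 0.   ]), array([0.698, 0.081, 0.08 ])]
buf [0.42714298 0.29763736 0.064     ]
```

Run:
```python
from h import *
a=cv2.imread("pics/w8.png")[85:290,60:380]; a=cv2.resize(a,None,fx=2.5,fy=2.5,interpolation=cv2.INTER_CUBIC)
cv2.imwrite("pics/c2.png",a)
```

```text
(no output)
```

View pics/c2.png

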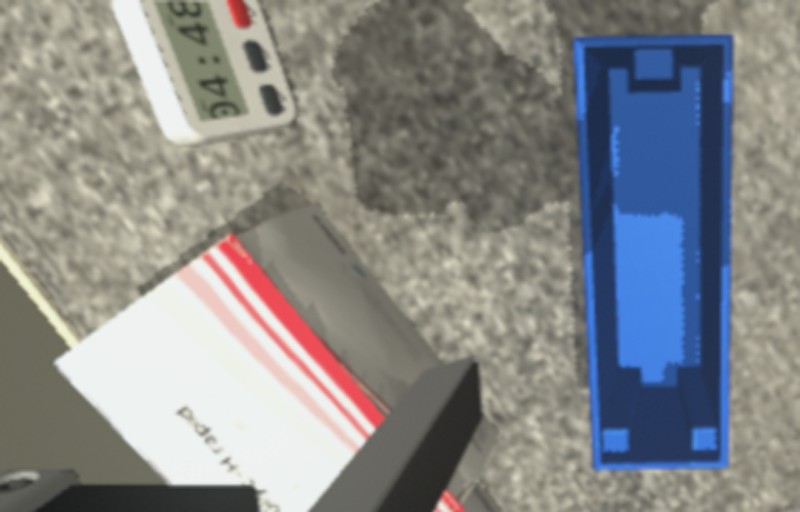

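Call:
move_arm(
  plan=[
    {"translation": [0,0.002,-0.04],"angular": [0,0,0.2],"jaw": -1},
    {"translation": [0,0.002,-0.08],"angular": [0,0,0.2],"jaw": -1},
    {"translation": [0,0.002,-0.12],"angular": [0,0,0.2],"jaw": -1},
    {"translation": [0,0.002,-0.15],"angular": [0,0,0.2],"jaw": -1},
    {"translation": [0,0.002,-0.161],"angular": [0,0,0.2],"jaw": -1},
  ],
  newtons=20,
)

```text
time_s: 14.4
ee_pos: [0.5587, 0.1835, 0.0472]
tcp_rot: [0.601, -0.369, 0.604, 0.37]
wrist_force: [0.8, -0.7, 0.2]
gripper_width: 1.0
```

Call:
move_arm(
  plan=[
    {"translation": [0,0,0],"angular": [0,0,0],"jaw": -0.6},
    {"translation": [0,0,0],"angular": [0,0,0],"jaw": 0},
    {"translation": [0,0,0],"angular": [0,0,0],"jaw": 1},
    {"translation": [0,0,0],"angular": [0,0,0],"jaw": 1},
    {"translation": [0,0,0],"angular": [0,0,0],"jaw": 1},
  ],
)

```text
time_s: 14.9
ee_pos: [0.5607, 0.1841, 0.0514]
tcp_rot: [0.603, -0.37, 0.602, 0.37]
wrist_force: [-0.5, -1.2, 6.9]
gripper_width: 0.702
```

Call:
move_arm(
  plan=[
    {"translation": [0,0,0],"angular": [0,0,0],"jaw": 1},
    {"translation": [0,0,0],"angular": [0,0,0],"jaw": 1},
    {"translation": [0,0,0],"angular": [0,0,0],"jaw": 1},
  ],
)

```text
time_s: 15.2
ee_pos: [0.5607, 0.184, 0.0514]
tcp_rot: [0.603, -0.37, 0.602, 0.37]
wrist_force: [-1.1, -0.7, 6.8]
gripper_width: 0.701
```

Call:
move_arm(
  plan=[
    {"translation": [0,0,0.02],"angular": [0,0,0],"jaw": 1},
    {"translation": [0,0,0.06],"angular": [0,0,0],"jaw": 1},
    {"translation": [0,0,0.105],"angular": [0,0,0],"jaw": 1},
    {"translation": [0,0,0.15],"angular": [0,0,0],"jaw": 1},
    {"translation": [0,0,0.19],"angular": [0,0,0],"jaw": 1},
  ],
)

```text
time_s: 15.7
ee_pos: [0.5599, 0.1838, 0.2429]
tcp_rot: [0.603, -0.37, 0.602, 0.37]
wrist_force: [0.7, 0.6, -1.3]
gripper_width: 0.702
```

Call:
move_arm(
  plan=[
    {"translation": [0,-0.008,0],"angular": [0,0,-0.8],"jaw": 1},
    {"translation": [0,-0.02,0],"angular": [0,0,-2.2],"jaw": 1},
    {"translation": [0,-0.034,0],"angular": [0,0,-3.7],"jaw": 1},
    {"translation": [0,-0.048,0],"angular": [0,0,-5.2],"jaw": 1},
    {"translation": [0,-0.062,0],"angular": [0,0,-6.7],"jaw": 1},
  ],
)

```text
time_s: 16.2
ee_pos: [0.5599, 0.1213, 0.2404]
tcp_rot: [0.684, -0.179, 0.684, 0.179]
wrist_force: [-0.9, 0.1, -1.6]
gripper_width: 0.703
```

Call:
move_arm(
  plan=[
    {"translation": [0,-0.014,0],"angular": [0,0,-1.5],"jaw": 1},
    {"translation": [0,-0.028,0],"angular": [0,0,-3],"jaw": 1},
    {"translation": [0,-0.042,0],"angular": [0,0,-4.5],"jaw": 1},
    {"translation": [0,-0.056,0],"angular": [0,0,-6],"jaw": 1},
    {"translation": [0,-0.07,0],"angular": [0,0,-7.5],"jaw": 1},
  ],
)

```text
time_s: 16.7
ee_pos: [0.5599, 0.0513, 0.2404]
tcp_rot: [0.705, 0.05, 0.705, -0.05]
wrist_force: [-0.2, -0.6, -1.1]
gripper_width: 0.702
```

Call:
move_arm(
  plan=[
    {"translation": [0,-0.014,0],"angular": [0,0,-1.5],"jaw": 1},
    {"translation": [0,-0.028,0],"angular": [0,0,-3],"jaw": 1},
    {"translation": [0,-0.042,0],"angular": [0,0,-4.5],"jaw": 1},
    {"translation": [0,-0.056,0],"angular": [0,0,-6],"jaw": 1},
    {"translation": [0,-0.07,0],"angular": [0,0,-7.5],"jaw": 1},
  ],
)

```text
time_s: 17.2
ee_pos: [0.5599, -0.0187, 0.2404]
tcp_rot: [0.652, 0.275, 0.652, -0.274]
wrist_force: [-0.6, -0.3, -0.9]
gripper_width: 0.699
```

Call:
move_arm(
  plan=[
    {"translation": [0,-0.014,0],"angular": [0,0,-1.5],"jaw": 1},
    {"translation": [0,-0.028,0],"angular": [0,0,-3],"jaw": 1},
    {"translation": [0,-0.042,0],"angular": [0,0,-4.5],"jaw": 1},
    {"translation": [0,-0.056,0],"angular": [0,0,-6],"jaw": 1},
    {"translation": [0,-0.07,0],"angular": [0,0,-7.5],"jaw": 1},
  ],
)

```text
time_s: 17.7
ee_pos: [0.5599, -0.0887, 0.2403]
tcp_rot: [0.529, 0.469, 0.529, -0.469]
wrist_force: [-0.1, 0.8, -1.2]
gripper_width: 0.699
```

Call:
move_arm(
  plan=[
    {"translation": [0.001,-0.014,0],"angular": [0,0,-1.5],"jaw": 1},
    {"translation": [0.002,-0.028,0],"angular": [0,0,-3],"jaw": 1},
    {"translation": [0.004,-0.042,0],"angular": [0,0,-4.5],"jaw": 1},
    {"translation": [0.005,-0.055,0],"angular": [0,0,-5.7],"jaw": 1},
    {"translation": [0.006,-0.063,0],"angular": [0,0,-6.2],"jaw": 1},
  ],
)

```text
time_s: 18.2
ee_pos: [0.5659, -0.152, 0.2403]
tcp_rot: [0.384, 0.594, 0.384, -0.593]
wrist_force: [0.2, 0.5, -2.0]
gripper_width: 0.698
```

Call:
move_arm(
  plan=[
    {"translation": [0,0,0],"angular": [0,0,0],"jaw": 1},
    {"translation": [0,0,0],"angular": [0,0,0],"jaw": 1},
  ],
)

```text
time_s: 18.4
ee_pos: [0.5659, -0.1509, 0.2401]
tcp_rot: [0.386, 0.592, 0.386, -0.592]
wrist_force: [-0.0, 0.0, -1.1]
gripper_width: 0.699
```

Run:
```python
from h import *
s=state(); m,im=look("wrist","w9"); look("scene","s9"); state()
```

```text
t 18.4 tcp [ 0.5659 -0.1509  0.2401] jaw ang -23.79 down [ 0.  0. -1.] F [-0.   0.  -1.1] w 65.7 j6 0.09
t 18.5 tcp [ 0.566  -0.1506  0.2402] jaw ang -23.78 down [ 0.  0. -1.] F [-0.1 -0.4 -1.2] w 65.8 j6 0.09
```

View pics/w9.png

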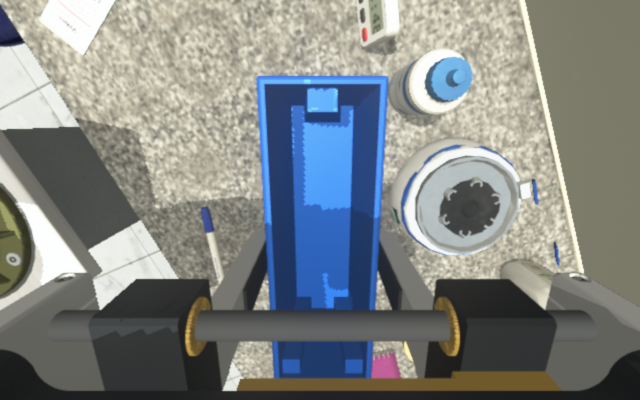

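The blue bin is held with its single-ledge end (top, 323,97) now toward +y, so it is turned rightly. I'll check where it sits in the hand from its far rim corners (258,77) and (387,76).

Run:
```python
from h import *
m=load("w9"); s=state()
P=[at_z(m,u,.2648) for u in [(258,77),(387,76)]]; mid=(P[0]+P[1])/2
a=np.radians(23.8); d=np.array([np.sin(a),np.cos(a)]); v=P[1]-P[0]
print(np.linalg.norm(v), np.degrees(np.arctan2(v[1],v[0])), "centre est", mid[:2]-.1*d, s["ee_pos"])
t=r.camera_model("scene")
g=cv2.imread("pics/s9.png")[120:260,200:420]; cv2.imwrite("pics/c3.png",cv2.resize(g,None,fx=3.6,fy=3.6,interpolation=cv2.INTER_CUBIC))
```

```text
t 18.5 tcp [ 0.566  -0.1506  0.2402] jaw ang -23.78 down [ 0.  0. -1.] F [-0.1 -0.4 -1.2] w 65.8 j6 0.09
0.06339883031660581 -23.348088949901992 centre est [ 0.56556211 -0.15154617] [ 0.56598951 -0.15062144  0.24016522]
```

View pics/c3.png

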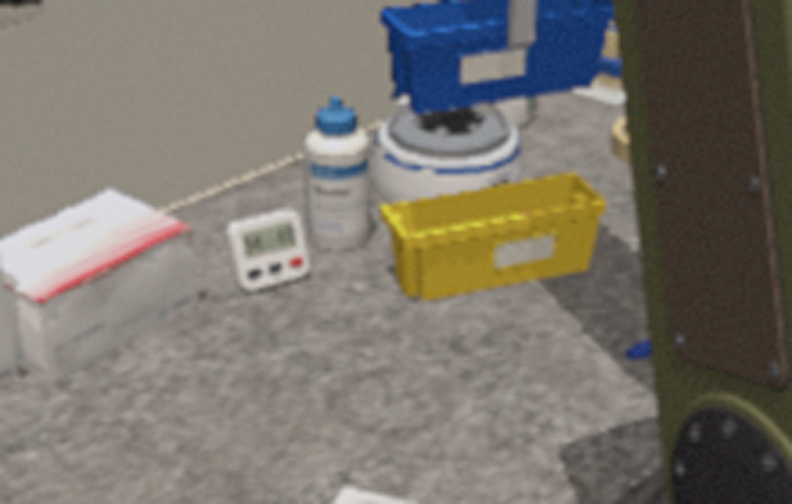

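The bin is centred in the hand to 1 mm and hangs squarely above the yellow one. Lowering to just above the rim, then gently.

Call:
move_arm(
  plan=[
    {"translation": [0.0005,0,-0.03],"angular": [0,0,0],"jaw": 1},
    {"translation": [0.0005,0,-0.06],"angular": [0,0,0],"jaw": 1},
    {"translation": [0.0005,0,-0.085],"angular": [0,0,0],"jaw": 1},
    {"translation": [0.0005,0,-0.1],"angular": [0,0,0],"jaw": 1},
    {"translation": [0.0005,0,-0.107],"angular": [0,0,0],"jaw": 1},
  ],
)

```text
time_s: 19.0
ee_pos: [0.566, -0.1505, 0.1316]
tcp_rot: [-0.386, -0.592, -0.387, 0.593]
wrist_force: [-0.3, -0.6, -1.6]
gripper_width: 0.701
```

Call:
move_arm(
  plan=[
    {"translation": [0,0,-0.003],"angular": [0,0,0],"jaw": 1},
    {"translation": [0,0,-0.005],"angular": [0,0,0],"jaw": 1},
    {"translation": [0,0,-0.007],"angular": [0,0,0],"jaw": 1},
    {"translation": [0,0,-0.009],"angular": [0,0,0],"jaw": 1},
    {"translation": [0,0,-0.009],"angular": [0,0,0],"jaw": 1},
  ],
)

```text
time_s: 19.5
ee_pos: [0.5666, -0.1511, 0.1241]
tcp_rot: [0.386, 0.593, 0.386, -0.593]
wrist_force: [-0.3, 0.8, -1.1]
gripper_width: 0.697
```

Call:
move_arm(
  plan=[
    {"translation": [0,0,-0.002],"angular": [0,0,0],"jaw": 1},
    {"translation": [0,0,-0.004],"angular": [0,0,0],"jaw": 1},
    {"translation": [0,0,-0.006],"angular": [0,0,0],"jaw": 1},
    {"translation": [0,0,-0.007],"angular": [0,0,0],"jaw": 1},
    {"translation": [0,0,-0.007],"angular": [0,0,0],"jaw": 1},
  ],
)

```text
time_s: 20.0
ee_pos: [0.5666, -0.1512, 0.1174]
tcp_rot: [0.386, 0.593, 0.386, -0.593]
wrist_force: [-2.1, 0.7, 3.0]
gripper_width: 0.701
```

Run:
```python
from h import *
s=state(); look("scene","s10"); print(s["moment"])
g=cv2.imread("pics/s10.png")[120:220,280:420]; cv2.imwrite("pics/c4.png",cv2.resize(g,None,fx=5,fy=5,interpolation=cv2.INTER_CUBIC))
```

```text
t 20.0 tcp [ 0.5666 -0.1512  0.1174] jaw ang -23.87 down [ 0. -0. -1.] F [-2.1  0.7  3. ] w 65.9 j6 0.09
[0.07575033 0.30605395 0.00212656]
```

View pics/c4.png

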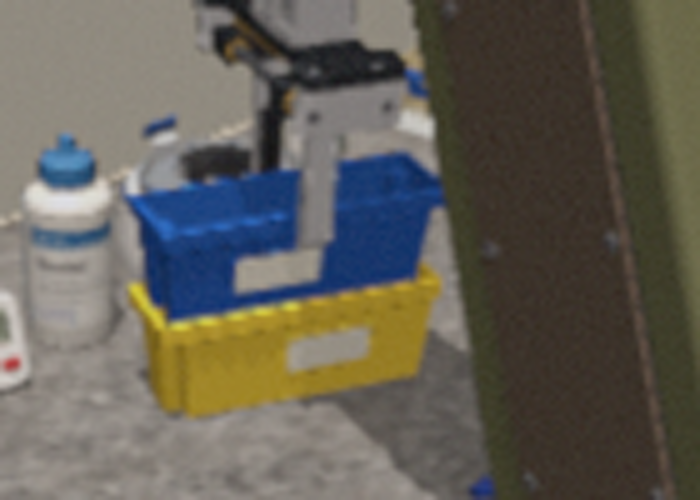

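The blue bin sits level on the yellow rim, seated at z 0.1174 with 3 N upward. Releasing and heading for the buffer.

Call:
move_arm(
  plan=[
    {"translation": [0,0,0],"angular": [0,0,0],"jaw": -0.5},
    {"translation": [0,0,0],"angular": [0,0,0],"jaw": -0.8},
    {"translation": [0,0,0],"angular": [0,0,0],"jaw": -0.9},
    {"translation": [0,0,0],"angular": [0,0,0],"jaw": -0.9},
  ],
)

```text
time_s: 20.45
ee_pos: [0.5665, -0.1511, 0.117]
tcp_rot: [-0.386, -0.593, -0.386, 0.593]
wrist_force: [0.6, 0.4, -0.1]
gripper_width: 0.942
```

Call:
move_arm(
  plan=[
    {"translation": [0,0,0.01],"angular": [0,0,0],"jaw": -0.9},
    {"translation": [0,0,0.035],"angular": [0,0,0],"jaw": -0.9},
    {"translation": [0,0,0.07],"angular": [0,0,0],"jaw": -0.9},
    {"translation": [0,0,0.11],"angular": [0,0,0],"jaw": -0.9},
    {"translation": [0,0,0.13],"angular": [0,0,0],"jaw": -0.9},
  ],
)

```text
time_s: 20.95
ee_pos: [0.5671, -0.1513, 0.2515]
tcp_rot: [0.387, 0.594, 0.384, -0.592]
wrist_force: [0.3, -0.4, -0.3]
gripper_width: 0.954
```

Call:
move_arm(
  plan=[
    {"translation": [-0.01,0.03,0],"angular": [0,0,1.5],"jaw": -0.9},
    {"translation": [-0.02,0.06,0],"angular": [0,0,3],"jaw": -0.9},
    {"translation": [-0.03,0.09,0],"angular": [0,0,4.5],"jaw": -0.9},
    {"translation": [-0.04,0.12,0],"angular": [0,0,6],"jaw": -0.9},
    {"translation": [-0.05,0.15,0],"angular": [0,0,7.5],"jaw": -0.9},
  ],
)

```text
time_s: 21.45
ee_pos: [0.516, -0.0, 0.2479]
tcp_rot: [0.557, 0.436, 0.557, -0.435]
wrist_force: [0.5, -0.5, -0.3]
gripper_width: 0.955
```

Call:
move_arm(
  plan=[
    {"translation": [-0.01,0.033,0],"angular": [0,0,1.5],"jaw": -0.9},
    {"translation": [-0.02,0.066,0],"angular": [0,0,3],"jaw": -0.9},
    {"translation": [-0.03,0.099,0],"angular": [0,0,4.5],"jaw": -0.9},
    {"translation": [-0.04,0.132,0],"angular": [0,0,6],"jaw": -0.9},
    {"translation": [-0.05,0.165,0],"angular": [0,0,7.5],"jaw": -0.9},
  ],
)

```text
time_s: 21.95
ee_pos: [0.4659, 0.1652, 0.248]
tcp_rot: [0.668, 0.234, 0.667, -0.233]
wrist_force: [0.9, -0.2, -0.6]
gripper_width: 0.949
```

Call:
move_arm(
  plan=[
    {"translation": [-0.01,0.033,-0.02],"angular": [0,0,1.5],"jaw": -0.9},
    {"translation": [-0.02,0.066,-0.04],"angular": [0,0,3],"jaw": -0.9},
    {"translation": [-0.03,0.099,-0.06],"angular": [0,0,3],"jaw": -0.9},
    {"translation": [-0.041,0.135,-0.08],"angular": [0,0,3],"jaw": -0.9},
    {"translation": [-0.041,0.135,-0.08],"angular": [0,0,3],"jaw": -0.9},
  ],
)

```text
time_s: 22.45
ee_pos: [0.4234, 0.3014, 0.1652]
tcp_rot: [0.691, 0.144, 0.693, -0.146]
wrist_force: [-0.0, 0.1, 0.7]
gripper_width: 0.952
```

Call:
move_arm(
  plan=[
    {"translation": [0,0,0],"angular": [0,0,0],"jaw": -0.6},
    {"translation": [0,0,0],"angular": [0,0,0],"jaw": -0.6},
  ],
)

```text
time_s: 22.65
ee_pos: [0.4261, 0.2984, 0.1681]
tcp_rot: [0.692, 0.147, 0.691, -0.146]
wrist_force: [0.1, 0.0, -0.2]
gripper_width: 0.822
```

Run:
```python
from h import *
s=state(); m,im=look("wrist","w11"); t,_=look("top","t11"); look("scene","s11")
g=np.vstack([cv2.resize(cv2.imread("pics/w11.png"),(480,300)),cv2.resize(cv2.imread("pics/t11.png")[140:280,300:524],(480,300),interpolation=cv2.INTER_CUBIC)])
cv2.imwrite("pics/c5.png",g); print(proj(m,[.4257,.2993,.064]))
```

```text
t 22.65 tcp [0.4261 0.2984 0.1681] jaw ang 66.1 down [ 0.001  0.001 -1.   ] F [ 0.1  0.  -0.2] w 77.3 j6 -0.61
[[322.08515537 197.92336921]]
```

View pics/c5.png

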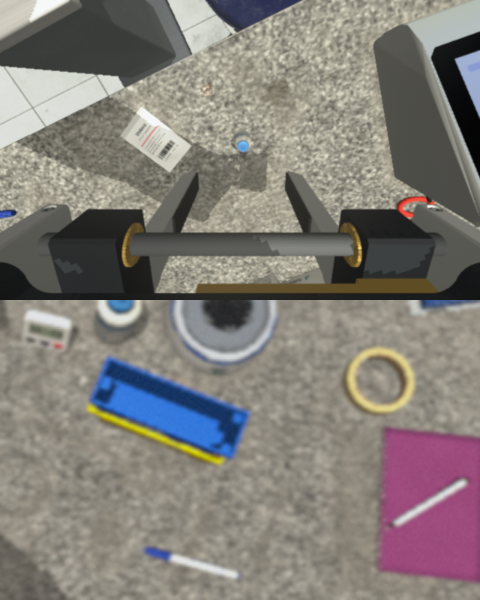

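The top image shows the blue bin square on the yellow one with the bystanders in place. The buffer cap is at (324,196), where (322,198) was predicted, so I'll descend.

Call:
move_arm(
  plan=[
    {"translation": [-0.001,0,-0.04],"angular": [0,0,0],"jaw": -0.6},
    {"translation": [-0.001,0,-0.08],"angular": [0,0,0],"jaw": -0.6},
    {"translation": [-0.001,0,-0.115],"angular": [0,0,0],"jaw": -0.6},
    {"translation": [-0.001,0,-0.137],"angular": [0,0,0],"jaw": -0.6},
    {"translation": [-0.001,0,-0.146],"angular": [0,0,0],"jaw": -0.6},
  ],
  newtons=12,
)

```text
time_s: 23.3
ee_pos: [0.4241, 0.2979, 0.0194]
tcp_rot: [0.691, 0.146, 0.692, -0.147]
wrist_force: [1.0, -1.1, 1.3]
gripper_width: 0.799
```

Call:
move_arm(
  plan=[
    {"translation": [0,0,0],"angular": [0,0,0],"jaw": 1},
    {"translation": [0,0,0],"angular": [0,0,0],"jaw": 1},
    {"translation": [0,0,0],"angular": [0,0,0],"jaw": 1},
    {"translation": [0,0,0],"angular": [0,0,0],"jaw": 1},
    {"translation": [0,0,0],"angular": [0,0,0],"jaw": 1},
  ],
)

```text
time_s: 23.8
ee_pos: [0.4248, 0.299, 0.0217]
tcp_rot: [0.692, 0.146, 0.692, -0.146]
wrist_force: [-0.5, 0.2, -0.6]
gripper_width: 0.41
```

Call:
move_arm(
  plan=[
    {"translation": [0,0,0],"angular": [0,0,0],"jaw": 1},
    {"translation": [0,0,0],"angular": [0,0,0],"jaw": 1},
    {"translation": [0,0,0],"angular": [0,0,0],"jaw": 1},
    {"translation": [0,0,0],"angular": [0,0,0],"jaw": 1},
    {"translation": [0,0,0],"angular": [0,0,0],"jaw": 1},
  ],
)

```text
time_s: 24.3
ee_pos: [0.4246, 0.2989, 0.0212]
tcp_rot: [0.692, 0.146, 0.692, -0.146]
wrist_force: [-0.2, 0.4, 3.7]
gripper_width: 0.265
```

Run:
```python
from h import *
s=state(); m,im=look("wrist","w12")
hsv=cv2.cvtColor(np.ascontiguousarray(im),cv2.COLOR_BGR2HSV)
k=(abs(hsv[...,0].astype(int)-104)<8)&(hsv[...,1]>120)&(hsv[...,2]>120); k[:200]=0;k[330:]=0;k[:,:250]=0;k[:,390:]=0
n,l,st,c=cv2.connectedComponentsWithStats(k.astype(np.uint8)); i=1+st[1:,4].argmax(); print(st[i],c[i], at_z(m,c[i],.064))
```

```text
t 24.3 tcp [0.4246 0.2989 0.0212] jaw ang 66.13 down [ 0.  0. -1.] F [-0.2  0.4  3.7] w 24.9 j6 -0.61
[309 256  27  25 535] [322.03551402 268.14579439] [0.42100306 0.30106889 0.064     ]
```

Call:
move_arm(
  plan=[
    {"translation": [0,0,0.03],"angular": [0,0,0],"jaw": 1},
    {"translation": [0,0,0.07],"angular": [0,0,0],"jaw": 1},
    {"translation": [0,0,0.11],"angular": [0,0,0],"jaw": 1},
    {"translation": [0,0,0.15],"angular": [0,0,0],"jaw": 1},
    {"translation": [0,0,0.18],"angular": [0,0,0],"jaw": 1},
  ],
)

```text
time_s: 24.85
ee_pos: [0.4246, 0.2989, 0.2035]
tcp_rot: [0.692, 0.147, 0.691, -0.146]
wrist_force: [-0.0, 0.3, -0.4]
gripper_width: 0.266
```

Call:
move_arm(
  plan=[
    {"translation": [0.005,-0.015,0],"angular": [0,0,0],"jaw": 1},
    {"translation": [0.014,-0.044,0],"angular": [0,0,0],"jaw": 1},
    {"translation": [0.025,-0.079,0],"angular": [0,0,0],"jaw": 1},
    {"translation": [0.036,-0.114,0],"angular": [0,0,0],"jaw": 1},
    {"translation": [0.047,-0.149,0],"angular": [0,0,0],"jaw": 1},
  ],
)

```text
time_s: 25.35
ee_pos: [0.4716, 0.1485, 0.2008]
tcp_rot: [0.692, 0.146, 0.692, -0.146]
wrist_force: [0.6, 0.9, -0.3]
gripper_width: 0.263
```

Call:
move_arm(
  plan=[
    {"translation": [0.011,-0.035,0],"angular": [0,0,0],"jaw": 1},
    {"translation": [0.022,-0.07,0],"angular": [0,0,0],"jaw": 1},
    {"translation": [0.033,-0.105,0],"angular": [0,0,0],"jaw": 1},
    {"translation": [0.044,-0.14,0],"angular": [0,0,0],"jaw": 1},
    {"translation": [0.055,-0.175,0],"angular": [0,0,0],"jaw": 1},
  ],
)

```text
time_s: 25.85
ee_pos: [0.5267, -0.0267, 0.2008]
tcp_rot: [0.692, 0.146, 0.692, -0.146]
wrist_force: [0.1, -0.5, -0.2]
gripper_width: 0.266
```

Call:
move_arm(
  plan=[
    {"translation": [0.011,-0.034,0],"angular": [0,0,0],"jaw": 1},
    {"translation": [0.022,-0.068,0],"angular": [0,0,0],"jaw": 1},
    {"translation": [0.033,-0.101,0],"angular": [0,0,0],"jaw": 1},
    {"translation": [0.039,-0.121,0],"angular": [0,0,0],"jaw": 1},
    {"translation": [0.041,-0.127,0],"angular": [0,0,0],"jaw": 1},
  ],
)

```text
time_s: 26.35
ee_pos: [0.5675, -0.1538, 0.2003]
tcp_rot: [0.691, 0.147, 0.692, -0.147]
wrist_force: [0.2, 0.2, 0.6]
gripper_width: 0.263
```

Call:
move_arm(
  plan=[
    {"translation": [0,0,0],"angular": [0,0,0],"jaw": 1},
    {"translation": [0,0,0],"angular": [0,0,0],"jaw": 1},
  ],
)

```text
time_s: 26.55
ee_pos: [0.5673, -0.1512, 0.2009]
tcp_rot: [0.692, 0.146, 0.692, -0.146]
wrist_force: [-0.1, 1.0, 0.1]
gripper_width: 0.26
```

Run:
```python
from h import *
s=state(); m,im=look("wrist","w13")
```

```text
t 26.55 tcp [ 0.5673 -0.1512  0.2009] jaw ang 66.17 down [-0.  0. -1.] F [-0.1  1.   0.1] w 24.4 j6 -1.48
```

View pics/w13.png

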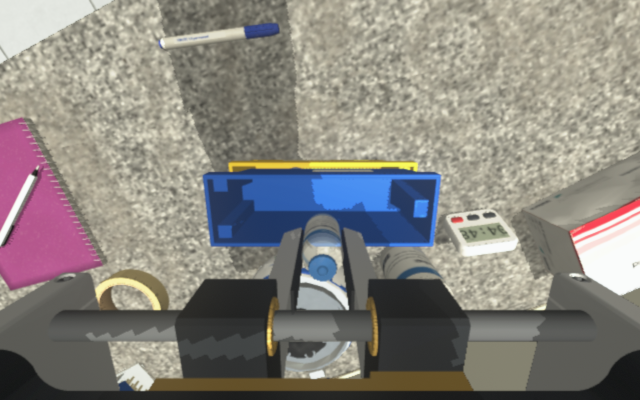

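The blue bin rim is at (204,173), (440,173), (436,247) and (208,247), with the bottle held over its middle. The single ledge is at the +y end, which is right. I'll check the centre offset.

Run:
```python
from h import *
m=load("w13"); rect(m,[(436,247),(208,247),(204,173),(440,173)],.142); print("yellow rim mid", at_z(m,(323,163),.076))
```

```text
c [ 0.5661 -0.1501] len 0.1995 wid 0.0669 yaw deg -23.81 -23.81
yellow rim mid [ 0.53769545 -0.13641939  0.076     ]
```

Call:
move_arm(
  plan=[
    {"translation": [0,0,-0.02],"angular": [0,0,0],"jaw": 1},
    {"translation": [0,0,-0.05],"angular": [0,0,0],"jaw": 1},
    {"translation": [0,0,-0.08],"angular": [0,0,0],"jaw": 1},
    {"translation": [0,0,-0.1],"angular": [0,0,0],"jaw": 1},
    {"translation": [0,0,-0.106],"angular": [0,0,0],"jaw": 1},
  ],
)

```text
time_s: 27.1
ee_pos: [0.5666, -0.1508, 0.0931]
tcp_rot: [0.691, 0.146, 0.693, -0.146]
wrist_force: [0.4, -0.4, 0.5]
gripper_width: 0.26
```

Call:
move_arm(
  plan=[
    {"translation": [0,0,-0.003],"angular": [0,0,0],"jaw": 1},
    {"translation": [0,0,-0.005],"angular": [0,0,0],"jaw": 1},
    {"translation": [0,0,-0.005],"angular": [0,0,0],"jaw": 1},
  ],
)

```text
time_s: 27.4
ee_pos: [0.5679, -0.1521, 0.0909]
tcp_rot: [0.692, 0.146, 0.691, -0.146]
wrist_force: [1.0, 0.1, -0.3]
gripper_width: 0.262
```

Call:
move_arm(
  plan=[
    {"translation": [0,0,-0.0015],"angular": [0,0,0],"jaw": 1},
    {"translation": [0,0,-0.0015],"angular": [0,0,0],"jaw": 1},
    {"translation": [0,0,-0.0015],"angular": [0,0,0],"jaw": 0.4},
    {"translation": [0,0,-0.0015],"angular": [0,0,0],"jaw": 0},
    {"translation": [0,0,-0.0015],"angular": [0,0,0],"jaw": 0},
  ],
)

```text
time_s: 27.9
ee_pos: [0.5675, -0.1521, 0.0885]
tcp_rot: [0.692, 0.146, 0.692, -0.146]
wrist_force: [0.3, 0.3, -0.8]
gripper_width: 0.432
```

Call:
move_arm(
  plan=[
    {"translation": [0,0,0],"angular": [0,0,0],"jaw": 0},
    {"translation": [0,0,0.01],"angular": [0,0,0],"jaw": 0},
    {"translation": [0,0,0.04],"angular": [0,0,0],"jaw": 0},
    {"translation": [0,0,0.08],"angular": [0,0,0],"jaw": 0},
    {"translation": [0,0,0.12],"angular": [0,0,0],"jaw": 0},
  ],
)

```text
time_s: 28.4
ee_pos: [0.5673, -0.152, 0.2106]
tcp_rot: [0.692, 0.146, 0.692, -0.146]
wrist_force: [0.4, 0.0, -0.3]
gripper_width: 0.501
```

Call:
move_arm(
  plan=[
    {"translation": [0,0,0.04],"angular": [0,0,0],"jaw": 0},
    {"translation": [-0.03,-0.03,0.06],"angular": [0,0,0],"jaw": 0},
    {"translation": [-0.06,-0.06,0.06],"angular": [0,0,0],"jaw": 0},
    {"translation": [-0.09,-0.1,0.06],"angular": [0,0,0],"jaw": 0},
    {"translation": [-0.1,-0.12,0.06],"angular": [0,0,0],"jaw": 0},
  ],
)

```text
time_s: 28.9
ee_pos: [0.4653, -0.2742, 0.2699]
tcp_rot: [0.692, 0.147, 0.691, -0.147]
wrist_force: [0.2, 0.2, -0.2]
gripper_width: 0.501
```

Run:
```python
from h import *
s=state(); look("top","t14"); look("scene","s14"); look("wrist","w14")
z=lambda n,a,b,c,d:cv2.resize(cv2.imread(f"pics/{n}.png")[a:b,c:d],(600,290),interpolation=cv2.INTER_CUBIC)
cv2.imwrite("pics/c6.png",np.vstack([z("t14",140,285,215,515),z("s14",115,260,190,490)]))
```

```text
t 28.9 tcp [ 0.4653 -0.2742  0.2699] jaw ang 66.03 down [ 0.001 -0.001 -1.   ] F [ 0.2  0.2 -0.2] w 47.1 j6 -1.75
```

View pics/c6.png

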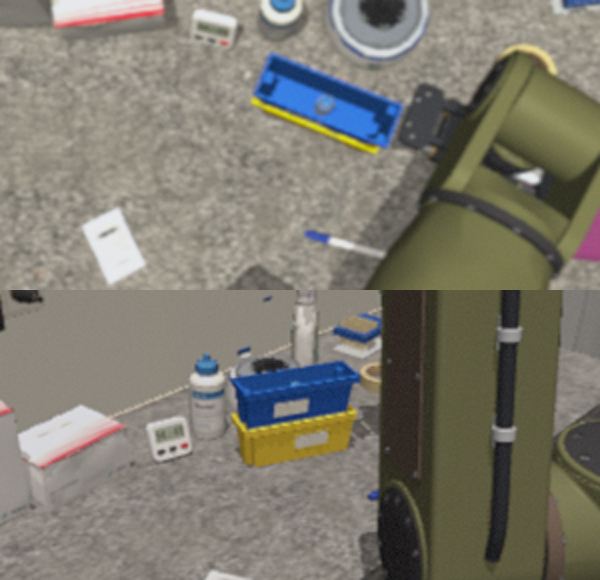

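The buffer bottle stands upright at the middle of the blue bin (324,103 in the top crop). The stack is level, and the timer, marker and pouch are unmoved. Handing in.

Run:
```python
from h import *
print(at_z(r.camera_model("top"),(377,191.5),.132)); print(r.sign_off())
```

```text
[ 0.56082006 -0.14670307  0.132     ]
the job is handed in; nothing more can be done
None
```

The job is done and handed in at about 29 s of the 128 s allowed. The orange-capped bottle was placed in the left half of the yellow bin and the red-capped one in the right half. The blue bin is on top, turned half a turn, with the buffer bottle in its middle.

- **First grasp of the red bottle:** it was about 14 mm off, because the opening move stopped short and I hadn't corrected for that. The closing fingers slid the bottle about 12 mm along the bench. It stayed upright, and I reopened, re-centred and regripped it.
- **Yellow bin:** three position fixes agreed to about 3 mm, so it was not noticeably shifted. The last was taken before the orange bottle was lowered, and the later views gave no new full fix.
- **Blue bin:** it seated 66 mm higher than on the bench, as the ledges require, with about 3 N of contact. Its single-ledge end lies over the yellow bin's two-ledge end. In the wrist view its centre was at (0.566, -0.150), within about 1.5 mm of where I released it, and its yaw matched the yellow bin's.
- **Buffer bottle:** I released it at (0.567, -0.152). The last top-camera reading put it at (0.561, -0.147), about 7 mm away. That reading came from a coarse picture with roughly 3 mm pixels, and I did not resolve the difference. The pictures show it upright near the middle.
- **Not rechecked:** the bottles in the yellow bin were hidden once the blue bin was on. I saw the red one standing, but not the orange one after I released it.
- **Bystanders:** the timer, marker and pouch look unmoved in the final picture, judged by eye only; the arm hides part of the marker there.

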